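Make up a water-sampling kit and a surface-sampling kit

ROBOT

A 6-joint arm with a two-finger parallel gripper is mounted at the origin on the work surface. World frame = base frame: x ahead of the robot, y to its left, z up, the work surface at z = 0. Lengths are in mm, angles in rad, forces in N, time in s.
With the tool pointing down it reaches from about 275 to 750 mm from the base axis. Payload 10.2 kg.
Tool frame: the origin (TCP) lies at the very end of the fingers, on their centre line; the grasp point (between the pads) lies 19 mm behind it; z points along the fingers, y is the line along which they close (so a half turn about z gives the same grasp; the last joint's range is limited). The gripper opens to 88 mm and grips with 3 to 60 N. Pads are 18 mm wide; open, the fingers measure 123 mm over their backs; the gripper's body (75 mm by 187 mm) begins 45 mm behind the grasp point.
Start: joints at [-1.443, 0.313, 1.498, -0, 1.331, -0.223], TCP at [180.403, -493.037, 238.72] pointing down, gripper open.
Joint ranges: [-2.94, 2.94], [-0.97, 2.17], [0.19, 2.56], [-1.23, 4.37], [0.02, 3.11], [-2.88, 2.88]. Speed limits (rad/s): [2.39, 2.39, 3.01, 3.14, 3.14, 3.14].

INTERFACE

Orientations are given as [roll, pitch, yaw] about the fixed x, y, z axes, in that order (R = Rz(yaw) Ry(pitch) Rx(roll)).
In Python, from bench import * gives the robot as it stands.
- The arm moves only by the tool arm_command, never from a script. Its argument "commands" is a list of rows, each a list of 7 numbers: the shift along the world's x, y, z each as a share of 0.02 m, from -1 to 1, then the turn, a rotation vector about the world's x, y, z each as a share of 6 degrees, from -1 to 1, then the opening, from -1 (shut) to 1 (fully open). In form: [[dx, dy, dz, rx, ry, rz, gripper], ...]. A call has exactly 5 rows; each row shifts and turns the commanded pose from where the row before left it; what a row does not reach is not made up. A row lasts 1/8 s, in which the tool goes at most 62.5 mm and 10.7 degrees, less where a joint would pass 70% of its speed; a pose out of reach is approached as far as the arm can. A call with a number of a shift or a turn outside -1 to 1 is refused whole. A call with a gripper value outside its range is refused whole. The fingers move at their own pace and stop on an object; the grip force is fixed at half the most. Time passes only in rows, so rows that do not move let the fingers close, or fill a call up. It gives the time, the measured TCP pose, the force, the opening and the grip force at its end, in the units of the state.
- observe(): the state, without advancing time (a new reading comes with each control period).
- get_image(name): name is "scene" or "top" or "wrist"; returns the picture (384x512x3 uint8, blue, green, red); there is no depth.
- get_calibration(name): a dict with "fx", "fy", "cx", "cy" (pixels), "view" (4x4, takes a point from world to camera coordinates). Camera axes: x right, y up, looking along -z (the intrinsics and any distortion apply to the point x, -y, -z); pixel columns grow to the right and rows downward; lengths in mm; the calibration is good to about 2 mm. A picture is of the moment at which its call begins: read the wrist's pose just before it. get_calibration takes no time and is no camera call; for the wrist camera it gives the pose at the moment of the call.
- job_done(): hands the job in; it is judged then, once.
The state is a dict: "t": time; "joint_positions": joint angles; "qvel": joint speeds; "joint_torque": joint torques, N m; "ee_pos": TCP position; "tcp_rot": TCP orientation; "wrist_force": force on the tool from outside, world axes, zero at the start; "ft_torque": the same for the moment, N m; "grip_width": finger opening in mm; "grasp_force": force on a finger pad.
Only numpy, scipy, OpenCV 4.12 (cv2) and the standard library are available. Lean on these libraries where they do the work, as an engineer would, in place of code of your own. Each camera call takes 0.05 s, during which the arm holds its last target. There are 200 camera calls.

TASK

Make up the water kit in the blue tray: the green agar dish in the long bay and the orange-lidded pot in either small bay. Make up the surface kit in the yellow tray: the red agar dish in the long bay, and the blue-capped and the green-capped dropper bottle, one in each small bay. Set each thing down flat or upright on the tray floor without dropping it, and leave the cream dish, the black-capped bottle and the slide box where they are.

Things in the scene. Friction and masses are not known exactly. Their poses are not given: they have to be found in the camera images.
- blue_tray: blue kit tray, open, fixed; outside 144 (x) x 148 (y) mm, 5 mm lip; walls 14 high, 4 thick, dividers 12 high, floor top 3 mm above the bench. Origin: underside centre, z up. Long dish bay on its -y side, inside 136 (x) x 78 (y), centre (0, -31) mm. Two small bays on its +y side, each inside 66 (x) x 58 (y), centres (-35, 41) and (35, 41) mm. Water kit.
- yellow_tray: yellow kit tray, open, fixed; outside 144 (x) x 148 (y) mm, 5 mm lip; walls 14 high, 4 thick, dividers 12 high, floor top 3 mm above the bench. Origin: underside centre, z up. Long dish bay on its -y side, inside 136 (x) x 78 (y), centre (0, -31) mm. Two small bays on its +y side, each inside 66 (x) x 58 (y), centres (-35, 41) and (35, 41) mm. Surface kit.
- green_dish: petri dish of blue-green agar under a clear lid, a flat disc 57 mm in diameter and 15 mm high, 30 g; origin at the centre of its underside, z up; it lies on the bench among the stock
- red_dish: petri dish of dark red agar under a clear lid, a flat disc 57 mm in diameter and 15 mm high, 30 g; origin at the centre of its underside, z up; it lies on the bench among the stock
- orange_lid_pot: specimen pot with an orange screw lid, empty and closed: pale clear body 39 mm in diameter, lid 42 mm in diameter from 43 to 55 mm height, 55 mm high in all, 40 g; origin at the centre of its underside, z up; it stands on the bench among the stock
- blue_cap_bottle: small white dropper bottle with a blue nozzle cap: straight round body 28 mm in diameter up to 42 mm height, above it a narrower cap (20 mm wide at its foot), 64 mm high in all, 30 g; origin at the centre of its underside, z up; it stands on the bench among the stock
- green_cap_bottle: small white dropper bottle with a green nozzle cap: straight round body 28 mm in diameter up to 42 mm height, above it a narrower cap (20 mm wide at its foot), 64 mm high in all, 30 g; origin at the centre of its underside, z up; it stands on the bench among the stock
- cream_dish: petri dish of cream-coloured agar under a clear lid, a flat disc 57 mm in diameter and 15 mm high, 30 g; origin at the centre of its underside, z up; it lies on the bench among the stock; spare stock, to be left alone
- black_cap_bottle: small white dropper bottle with a black nozzle cap: straight round body 28 mm in diameter up to 42 mm height, above it a narrower cap (20 mm wide at its foot), 64 mm high in all, 30 g; origin at the centre of its underside, z up; it stands on the bench among the stock; spare stock, to be left alone
- slide_box: closed grey slide box, 62 mm (x) by 86 mm (y) by 31 mm high, on the far side of the stock, to be left alone; origin at the centre of its underside, z up
Things that resemble listed ones, but are neither listed nor needed, are in the scene too. Several things look just like the orange_lid_pot: the one meant starts farthest to the robot's left.

How it is judged (in metres and radians):
At the end, for the whole second after the job is handed in: Blue tray: green dish in long bay, orange-lid pot in a small bay. Yellow tray: red dish in long bay, blue- and green-cap bottles one in each small bay. Each within its bay (3 mm slack), underside within 4 mm of the tray floor, upright within 7 deg, released, at rest; spares within 20 mm (x of green_dish in the frame of blue_tray between -0.042 and 0.042 m and y of green_dish in the frame of blue_tray between -0.0445 and -0.0175 m and z of green_dish in the frame of blue_tray between 0 and 0.007 m and angle between each of green_dish, orange_lid_pot, red_dish, blue_cap_bottle, green_cap_bottle's own z axis and vertical below 0.12 rad and linear speed of each of green_dish, orange_lid_pot, red_dish, blue_cap_bottle, green_cap_bottle below 0.02 m/s and angular speed of each of green_dish, orange_lid_pot, red_dish, blue_cap_bottle, green_cap_bottle below 0.3 rad/s and contact force between the fingers and green_dish below 0.05 N and ((x of orange_lid_pot in the frame of blue_tray between 0.0185 and 0.0515 m and y of orange_lid_pot in the frame of blue_tray between 0.0285 and 0.0535 m) or (x of orange_lid_pot in the frame of blue_tray between -0.0515 and -0.0185 m and y of orange_lid_pot in the frame of blue_tray between 0.0285 and 0.0535 m)) and z of orange_lid_pot in the frame of blue_tray between 0 and 0.007 m and contact force between the fingers and orange_lid_pot below 0.05 N and x of red_dish in the frame of yellow_tray between -0.042 and 0.042 m and y of red_dish in the frame of yellow_tray between -0.0445 and -0.0175 m and z of red_dish in the frame of yellow_tray between 0 and 0.007 m and contact force between the fingers and red_dish below 0.05 N and z of blue_cap_bottle in the frame of yellow_tray between 0 and 0.007 m and contact force between the fingers and blue_cap_bottle below 0.05 N and z of green_cap_bottle in the frame of yellow_tray between 0 and 0.007 m and contact force between the fingers and green_cap_bottle below 0.05 N and ((x of blue_cap_bottle in the frame of yellow_tray between 0.013 and 0.057 m and y of blue_cap_bottle in the frame of yellow_tray between 0.023 and 0.059 m and x of green_cap_bottle in the frame of yellow_tray between -0.057 and -0.013 m and y of green_cap_bottle in the frame of yellow_tray between 0.023 and 0.059 m) or (x of blue_cap_bottle in the frame of yellow_tray between -0.057 and -0.013 m and y of blue_cap_bottle in the frame of yellow_tray between 0.023 and 0.059 m and x of green_cap_bottle in the frame of yellow_tray between 0.013 and 0.057 m and y of green_cap_bottle in the frame of yellow_tray between 0.023 and 0.059 m))); the robot touches nothing.
It fails at once if the cream dish, which is not part of either kit, is shifted by more than 20 mm or tipped (distance of cream_dish from where it was at the start of the episode above 0.02 m or angle between cream_dish's own z axis and vertical above 0.35 rad).
It fails at once if the black cap bottle, which is not part of either kit, is shifted by more than 20 mm or tipped (distance of black_cap_bottle from where it was at the start of the episode above 0.02 m or angle between black_cap_bottle's own z axis and vertical above 0.35 rad).
It fails at once if the slide box, which is not part of either kit, is shifted by more than 20 mm or tipped (distance of slide_box from where it was at the start of the episode above 0.02 m or angle between slide_box's own z axis and vertical above 0.35 rad).
It fails at once if a kit item is dropped or thrown (moves faster than 0.7 m/s with the fingers off it) ((linear speed of green_dish above 0.7 m/s and contact force between the fingers and green_dish below 0.05 N) or (linear speed of orange_lid_pot above 0.7 m/s and contact force between the fingers and orange_lid_pot below 0.05 N) or (linear speed of red_dish above 0.7 m/s and contact force between the fingers and red_dish below 0.05 N) or (linear speed of blue_cap_bottle above 0.7 m/s and contact force between the fingers and blue_cap_bottle below 0.05 N) or (linear speed of green_cap_bottle above 0.7 m/s and contact force between the fingers and green_cap_bottle below 0.05 N)).
It also fails if it takes over 128 s, if anything falls off the work surface, if the arm or the gripper's body presses on something with over 40 N, if the wrist force passes 120 N, or if a joint passes its speed limit or range.

## Working session

There is one attempt and no reset: what is moved stays moved. The work goes in short steps, Python scripts to look and compute and a tool call to move; the robot and the scene stay as the last step left them, time stands still between calls to the robot, and variables do not carry over. Pictures are saved under pics/ and viewed, at most 14 in all, crops included, and the job is handed in when it is done.

Besides the shell and the picture viewer there is one more tool, called after "Request:" as name(argument=value, ...) on one line, values as JSON. arm_command: Moves the arm, as the interface text tells. Shift numbers are shares of 0.02 m and turn numbers shares of 6 degrees, none past 1 either way. Its arguments: {"type":"object","properties":{"commands":{"type":"array","items":{"type":"array","items":{"type":"number"}}}},"required":["commands"]}

```bash
mkdir -p pics; ls
python3 - <<'E'
from bench import *
import cv2
s=observe();print(s['t'],s['ee_pos'],s['tcp_rot'],s['grip_width'])
for n in('top','scene'):
    cv2.imwrite(f'pics/{n}0.png',cv2.resize(get_image(n),(800,600),interpolation=cv2.INTER_CUBIC));c=get_calibration(n);print(n,c)
E
```

```text
pics
0.0 [ 180.37936317 -492.77829182  238.17346293] [-3.14033617e+00 -2.90587248e-04  3.50784284e-01] 88.07591922696237
top {'fx': 390.4640222935729, 'fy': 390.4640222935729, 'cx': 255.51005092653034, 'cy': 193.8749283992796, 'view': array([[-2.17161631e-02, -9.99735402e-01,  7.58508139e-03,
        -1.04470650e+01],
       [ 9.81416326e-01, -1.98701733e-02,  1.90859033e-01,
        -6.13359171e+02],
       [-1.90657815e-01,  1.15888486e-02,  9.81588150e-01,
        -8.56487509e+02],
       [ 0.00000000e+00,  0.00000000e+00,  0.00000000e+00,
         1.00000000e+00]])}
scene {'fx': 492.261474764061, 'fy': 492.261474764061, 'cx': 258.4171789988508, 'cy': 184.3401393961935, 'view': array([[-2.39534332e-01,  9.70887131e-01, -1.21733407e-03,
         1.67703073e+02],
       [-6.16758289e-01, -1.51196154e-01,  7.72495266e-01,
         3.52778826e+02],
       [ 7.49821656e-01,  1.85789938e-01,  6.35019356e-01,
        -1.50113116e+03],
       [ 0.00000000e+00,  0.00000000e+00,  0.00000000e+00,
         1.00000000e+00]])}
```

View pics/top0.png

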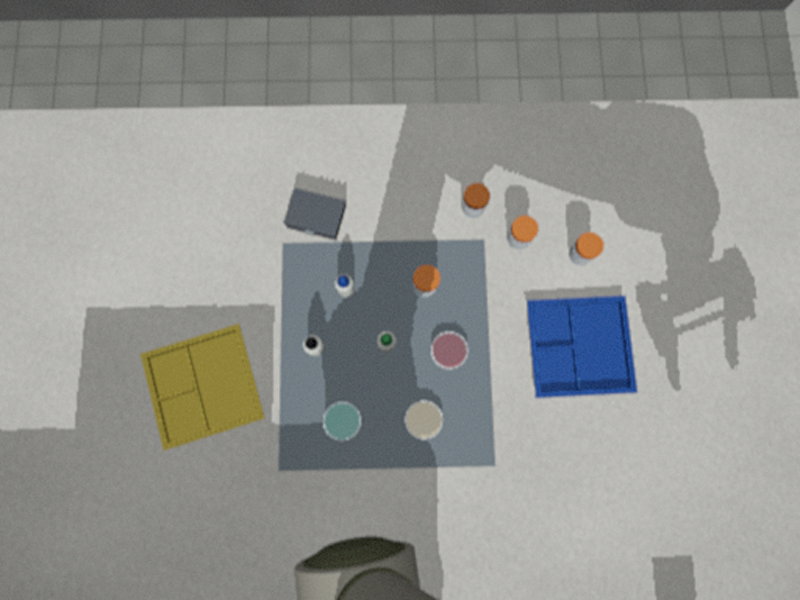

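View pics/scene0.png

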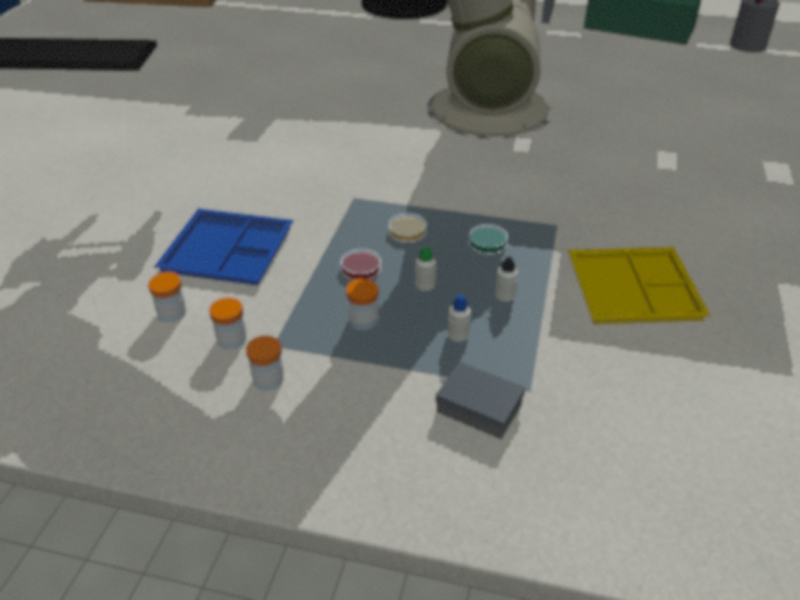

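Top view (800x600): +y is left. Lookalikes for the orange-lid pot are (427,278), (476,195), (524,229) and (589,245). The leftmost, (427,278), is the one meant. Dishes: green (342,421), red (449,350), cream (424,420). Caps: blue (343,282), green (386,340), black (312,344). Yellow tray is around (203,386), blue tray around (581,345).

```bash
cat > h.py <<'E'
from bench import *
import cv2, numpy as np
def ray(c,u,v,z):
    V=np.array(c['view']);R=V[:3,:3];o=-R.T@V[:3,3]
    d=R.T@np.array([(u-c['cx'])/c['fx'],-(v-c['cy'])/c['fy'],-1.]);return o+d*(z-o[2])/d[2]
def proj(c,p):
    q=np.array(c['view'])@np.append(p,1.);return c['cx']-c['fx']*q[0]/q[2],c['cy']+c['fy']*q[1]/q[2]
def blob(im,u,v,tol=22):
    m=np.zeros((im.shape[0]+2,im.shape[1]+2),np.uint8)
    cv2.floodFill(cv2.cvtColor(im,cv2.COLOR_BGR2LAB),m,(int(round(u)),int(round(v))),0,(tol*2,tol//2,tol//2),(tol*2,tol//2,tol//2),cv2.FLOODFILL_FIXED_RANGE|cv2.FLOODFILL_MASK_ONLY|8)
    m=m[1:-1,1:-1];ys,xs=np.nonzero(m);return xs.mean(),ys.mean(),np.ptp(xs)+1,np.ptp(ys)+1,len(xs),m
E
python3 - <<'E'
from h import *
S={'green_dish':((342,421),(489,240),15),'red_dish':((449,350),(361,265),15),'cream':((424,420),(407,228),15),
'pot':((427,278),(362,293),55),'pot2':((476,195),(264,350),55),'blue_cap':((343,282),(460,303),58),'green_cap':((386,340),(426,255),58),'black_cap':((312,344),(508,264),58)}
I={n:get_image(n) for n in('top','scene')};C={n:get_calibration(n) for n in I}
for k,(a,b,z) in S.items():
    for n,p in(('top',a),('scene',b)):
        B=blob(I[n],p[0]*.64,p[1]*.64);print(k,n,np.round(ray(C[n],B[0]+.0,B[1]+.0,z)[:2],1),np.round(B[:5],1))
im=I['top']
for i,(x,y) in enumerate([(85,195),(325,180)]):
    cv2.imwrite(f'pics/t{i}.png',cv2.resize(im[y:y+100,x:x+100],(600,600),interpolation=cv2.INTER_CUBIC))
cv2.imwrite('pics/t2.png',cv2.resize(im[120:280,180:320],None,fx=3.75,fy=3.75,interpolation=cv2.INTER_CUBIC))
E
```

```text
green_dish top [441.7  68.2] [218.3 269.2  24.   26.  464. ]
green_dish scene [601.4 117.8] [ 325.1  196.1   60.   105.  2331. ]
red_dish top [546.2 -99.2] [287.2 223.8  22.   21.  366. ]
red_dish scene [561.4 -97.8] [230.5 169.5  23.   19.  320. ]
cream top [441.1 -56.3] [270.8 268.3  25.   26.  493. ]
cream scene [458.4 -55. ] [260.3 146.1  25.   18.  345. ]
pot top [652.3 -65.3] [272.8 177.6  17.   16.  216. ]
pot scene [661.2 -64.2] [231.8 185.7  19.   16.  209. ]
pot2 top [ 782.7 -147.1] [304.7 125.   16.   15.  190. ]
pot2 scene [ 792.9 -146.7] [168.2 223.5  21.   17.  264. ]
blue_cap top [649.2  61.5] [219.3 179.7   6.    6.   29. ]
blue_cap scene [657.9  61.7] [294.3 193.3   8.   11.   67. ]
green_cap top [559.4  -1.9] [246.8 216.8   7.    7.   33. ]
green_cap scene [569.7  -2.4] [272.1 162.2   8.    9.   54. ]
black_cap top [556.2 108.9] [199.  219.2   7.    7.   32. ]
black_cap scene [567. 108.] [324.4 169.1   9.    9.   57. ]
```

```bash
python3 -c "
import cv2,numpy as np
a=[cv2.resize(cv2.imread(f'pics/t{i}.png'),(400,400)) for i in (0,1)]
cv2.imwrite('pics/trays.png',np.hstack(a))"
```

```text
(no output)
```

View pics/trays.png

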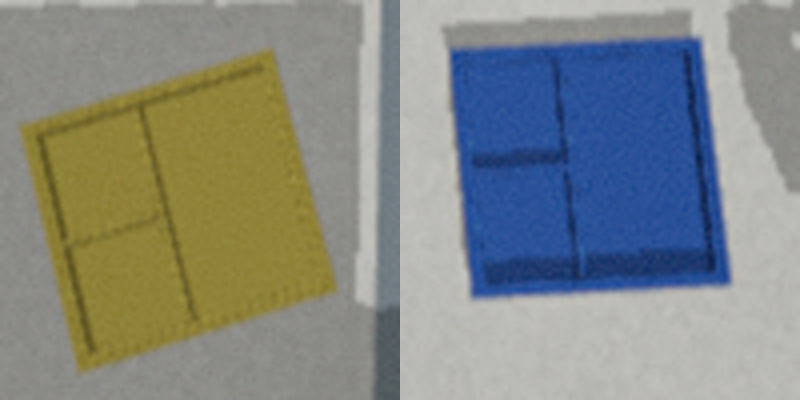

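View pics/t2.png

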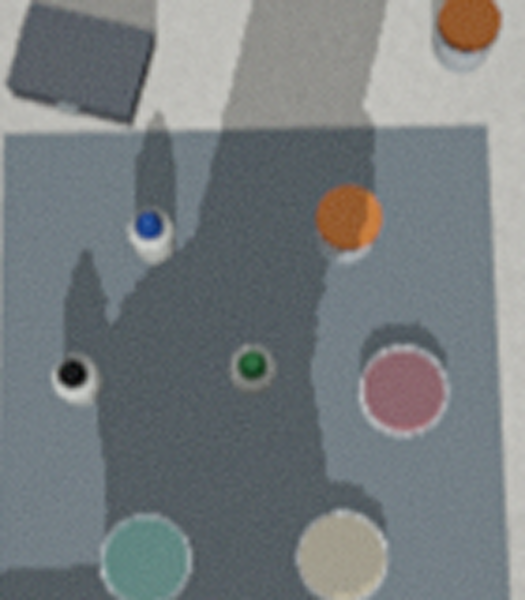

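The crops show the tray corners clearly. Yellow: (22,127), (272,50), (337,292), (80,372). Blue: (48,48), (300,38), (330,283), (72,297). Small bays are on the left (+y) in both. The pot with its orange lid at (348,217) in the crop is on the mat and leftmost, so the choice is confirmed. Next I check trays against their size and compare the two cameras.

Run:
```python
from h import *
C={n:get_calibration(n) for n in('top','scene')}
T={'y':([(22,127),(272,50),(337,292),(80,372)],85,[(570,249),(594,321),(707,316),(675,248)]),'b':([(48,48),(300,38),(330,283),(72,297)],325,None)}
for k,(q,ox,sc) in T.items():
    P=np.array([ray(C['top'],u/4+ox-.4,v/4+(195 if k=='y' else 180)-.4,14)[:2] for u,v in q])
    print(k,P.round(1).tolist(),P.mean(0).round(1),[round(np.linalg.norm(P[i]-P[i-1]),1) for i in range(4)],
     [round(np.degrees(np.arctan2(*(P[i]-P[i-1])[::-1])),1) for i in range(4)])
for k,q in (('y',[(570,249),(594,321),(707,316),(675,248)]),('b',[(199,210),(293,219),(256,283),(159,267)])):
    P=np.array([ray(C['scene'],u*.64,v*.64,14)[:2] for u,v in q]);print(k,P.round(1).tolist(),P.mean(0).round(1),[round(np.linalg.norm(P[i]-P[i-1]),1) for i in range(4)])
print([(-np.array(c['view'])[:3,:3].T@np.array(c['view'])[:3,3]).round() for c in C.values()])
c=get_calibration('wrist');print({k:c[k] for k in('fx','cx','cy')},(-np.array(c['view'])[:3,:3].T@np.array(c['view'])[:3,3]).round(1),np.round(c['view'],2).tolist())
```

```text
y [[550.0, 377.4], [594.0, 228.1], [447.9, 185.5], [405.0, 335.0]] [499.2 281.5] [np.float64(151.0), np.float64(155.7), np.float64(152.2), np.float64(155.5)] [np.float64(16.3), np.float64(-73.6), np.float64(-163.8), np.float64(106.0)]
b [[623.4, -224.2], [626.6, -380.8], [476.2, -384.9], [471.2, -229.2]] [ 549.4 -304.8] [np.float64(152.3), np.float64(156.6), np.float64(150.4), np.float64(155.8)] [np.float64(1.9), np.float64(-88.8), np.float64(-178.4), np.float64(91.8)]
y [[451.4, 187.7], [602.5, 230.1], [557.4, 372.9], [412.6, 336.0]] [506.  281.7] [np.float64(153.3), np.float64(156.8), np.float64(149.8), np.float64(149.4)]
b [[485.9, -381.6], [474.4, -230.6], [633.7, -226.0], [632.8, -372.9]] [ 556.7 -302.8] [np.float64(147.1), np.float64(151.4), np.float64(159.3), np.float64(147.0)]
[array([438., -13., 958.]), array([1383.,  169.,  681.])]
{'fx': 288.7759502325225, 'cx': 256.3634716347572, 'cy': 194.1046677615937} [ 242.7 -468.7  384.2] [[0.34, -0.94, -0.0, -522.91], [0.91, 0.33, -0.26, 37.18], [0.25, 0.09, 0.96, -389.05], [0.0, 0.0, 0.0, 1.0]]
```

Both cameras agree to within about 7 mm, and the tray sizes match (144+10 by 148+10 with lips). Tray yaws are yellow about 16.2° and blue about 1.6°. I'll fly the wrist camera over the red dish with yaw 90° (closing along x) for a finer fix.

Request:
arm_command(commands=[[0.9,0.98,0,0,0,0.6,1],[0.9,0.98,0,0,0,0.6,1],[0.9,0.98,0,0,0,0.6,1],[0.9,0.98,0,0,0,0.6,1],[0.9,0.98,0,0,0,0.6,1]])

```text
t: 0.82
ee_pos: [270.9, -394.3, 238.6]
tcp_rot: [-3.141, -0.0, 0.667]
wrist_force: [0.4, 0.0, 0.4]
grip_width: 87.9
grasp_force: 0.0
```

Request:
arm_command(commands=[[0.9,0.98,0,0,0,0.6,1],[0.9,0.98,0,0,0,0.6,1],[0.9,0.98,0,0,0,0.6,1],[0.9,0.98,0,0,0,0.6,1],[0.9,0.98,0,0,0,0.6,1]])

```text
t: 1.45
ee_pos: [360.9, -296.3, 238.6]
tcp_rot: [-3.141, -0.0, 0.981]
wrist_force: [-1.2, -0.4, 0.7]
grip_width: 87.9
grasp_force: 0.0
```

Request:
arm_command(commands=[[0.9,0.98,0,0,0,0.6,1],[0.9,0.98,0,0,0,0.6,1],[0.9,0.98,0,0,0,0.6,1],[0.9,0.98,0,0,0,0.6,1],[0.9,0.98,0,0,0,0.6,1]])

```text
t: 2.08
ee_pos: [450.9, -198.3, 238.6]
tcp_rot: [-3.141, -0.0, 1.295]
wrist_force: [0.1, -0.5, -1.2]
grip_width: 88.2
grasp_force: 0.0
```

Request:
arm_command(commands=[[0.9,0.98,0,0,0,0.6,1],[0.9,0.98,0,0,0,0.6,1],[0.9,0.98,0,0,0,0.6,1],[0.9,0.98,0,0,0,0.6,1],[0,0,0,0,0,0.2,1]])

```text
t: 2.7
ee_pos: [522.8, -119.7, 238.4]
tcp_rot: [-3.141, -0.0, 1.568]
wrist_force: [0.0, -1.1, -0.1]
grip_width: 88.5
grasp_force: 0.0
```

Run:
```python
from h import *
s=observe();print(s['t'],s['ee_pos'].round(1),np.degrees(s['tcp_rot']).round(1))
c=get_calibration('wrist');im=get_image('wrist');np.savez('w1.npz',view=c['view']);cv2.imwrite('pics/w1raw.png',im)
cv2.imwrite('pics/w1.png',cv2.resize(im,(800,600),interpolation=cv2.INTER_CUBIC))
```

```text
2.7 [ 522.8 -119.7  238.4] [-180.    -0.    89.9]
```

View pics/w1.png

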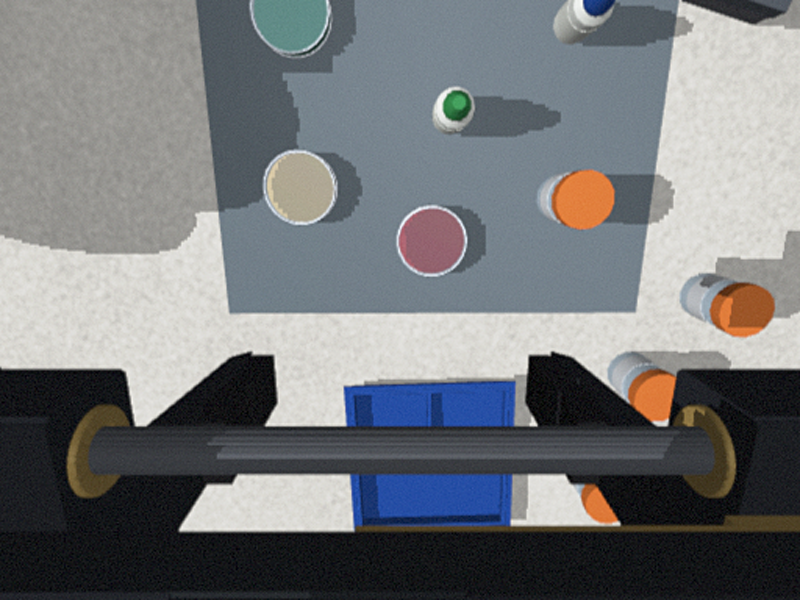

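The wrist view (right = +x, up = +y) shows the red dish at (432,241), cream (300,187), green (290,15), green cap (456,105), the target pot's lid (584,199) and the far blue tray corners (345,387) and (515,382).

Run:
```python
from h import *
im=cv2.imread('pics/w1raw.png');c=get_calibration('wrist')
for k,p,z in(('red',(432,241),10),('cream',(300,187),10),('green',(290,15),10),('gcap',(456,105),60),('lid',(584,199),55)):
    B=blob(im,p[0]*.64,p[1]*.64);print(k,ray(c,*B[:2],z)[:2].round(1),np.round(B[:5],1))
for k,p,z in(('red rim',(432,241),15),('cream rim',(300,187),15),('bt nl',(345,387),14),('bt nr',(515,382),14),('bt fl',(356,530),14),('gbot',(453,124),0)):
    print(k,ray(c,p[0]*.64,p[1]*.64,z)[:2].round(1))
```

```text
red [546.1 -99.1] [ 275.7  153.7   42.    41.  1339. ]
cream [439.9 -56.3] [ 191.6  119.6   43.    44.  1500. ]
green [439.9  61.2] [ 185.5   14.    48.    36.  1300. ]
gcap [556.6  -1.6] [290.3  65.6  14.   15.  142. ]
lid [651.  -64.2] [ 373.2  127.1   40.    37.  1133. ]
red rim [546.8 -99.2]
cream rim [441.5 -56.3]
bt nl [ 471.2 -229.7]
bt nr [ 622.9 -225. ]
bt fl [ 476.8 -383.2]
gbot [563.   -8.1]
```

The wrist camera agrees with the top camera, so I use those positions: red (546,-99), green dish (442,68), pot (652,-65), blue bottle (649,61), green bottle (558,-2), blue tray (549,-305), yellow tray (499,281). Descend on the red dish.

Request:
arm_command(commands=[[0.23,0.21,-1,0,0,0,1],[0.23,0.21,-1,0,0,0,1],[0.23,0.21,-1,0,0,0,1],[0.23,0.21,-1,0,0,0,1],[0.24,0.2,-1,0,0,0,1]])

```text
t: 3.38
ee_pos: [545.1, -100.7, 138.2]
tcp_rot: [-3.141, 0.0, 1.564]
wrist_force: [-0.3, 0.4, 0.0]
grip_width: 88.1
grasp_force: 0.0
```

Request:
arm_command(commands=[[0,0,-1,0,0,0,1],[0,0,-1,0,0,0,1],[0,0,-1,0,0,0,1],[0,0,-1,0,0,0,1],[0,0,-1,0,0,0,1]])

```text
t: 4.0
ee_pos: [545.1, -100.8, 38.2]
tcp_rot: [-3.141, 0.0, 1.564]
wrist_force: [0.4, 0.5, -0.6]
grip_width: 88.1
grasp_force: 0.0
```

Request:
arm_command(commands=[[0,0,-0.8,0,0,0,1],[0,0,-0.6,0,0,0,1],[0,0,-0.35,0,0,0,1],[0,0,0,0,0,0,1],[0,0,0,0,0,0,1]])

```text
t: 4.62
ee_pos: [545.9, -99.9, 4.2]
tcp_rot: [3.141, 0.0, 1.566]
wrist_force: [0.5, -0.2, 0.7]
grip_width: 88.1
grasp_force: 0.0
```

Request:
arm_command(commands=[[0,0,0,0,0,0,0.3],[0,0,0,0,0,0,0.2],[0,0,0,0,0,0,-0.2],[0,0,0,0,0,0,-1],[0,0,0,0,0,0,-1]])

```text
t: 5.25
ee_pos: [545.7, -99.9, 3.8]
tcp_rot: [3.141, 0.0, 1.566]
wrist_force: [-0.1, -0.2, 0.9]
grip_width: 56.6
grasp_force: 30.0
```

Request:
arm_command(commands=[[0,0,0,0,0,0,-1],[0,0,0,0,0,0,-1],[0,0,0.25,0,0,0,-1],[0,0,0.5,0,0,0,-1],[0,0,0.5,0,0,0,-1]])

```text
t: 5.88
ee_pos: [545.7, -99.9, 29.6]
tcp_rot: [3.141, 0.0, 1.566]
wrist_force: [-0.1, 0.4, -0.3]
grip_width: 56.1
grasp_force: 30.0
```

Request:
arm_command(commands=[[0,0.3,1,0,0,0,-1],[-0.1,0.8,1,0,0,0.15,-1],[-0.1,0.98,1,0,0,0.15,-1],[-0.1,0.98,1,0,0,0.15,-1],[-0.1,0.98,0,0,0,0.15,-1]])

```text
t: 6.5
ee_pos: [538.2, -18.5, 110.3]
tcp_rot: [3.138, 0.001, 1.629]
wrist_force: [-0.8, -0.2, -0.8]
grip_width: 55.9
grasp_force: 30.0
```

Request:
arm_command(commands=[[-0.1,0.98,0,0,0,0.15,-1],[-0.1,0.98,0,0,0,0.15,-1],[-0.1,0.98,0,0,0,0.15,-1],[-0.1,0.98,0,0,0,0.15,-1],[-0.1,0.98,0,0,0,0.15,-1]])

```text
t: 7.12
ee_pos: [527.4, 80.3, 108.7]
tcp_rot: [-3.142, -0.0, 1.708]
wrist_force: [-0.2, -0.4, 0.3]
grip_width: 55.8
grasp_force: 30.0
```

Request:
arm_command(commands=[[-0.1,0.98,0,0,0,0.15,-1],[-0.1,0.98,0,0,0,0.15,-1],[-0.1,0.98,0,0,0,0.15,-1],[-0.1,0.98,0,0,0,0.15,-1],[-0.1,0.98,0,0,0,0.15,-1]])

```text
t: 7.75
ee_pos: [517.4, 178.3, 108.7]
tcp_rot: [-3.142, -0.0, 1.786]
wrist_force: [-0.1, -0.1, 0.4]
grip_width: 55.8
grasp_force: 30.0
```

Request:
arm_command(commands=[[-0.1,0.9,0,0,0,0.3,-1],[-0.1,0.6,0,0,0,0.2,-1],[0,0,0,0,0,0,-1],[0,0,0,0,0,0,-1],[0,0,0,0,0,0,-1]])

```text
t: 8.38
ee_pos: [513.8, 206.5, 108.7]
tcp_rot: [3.142, 0.0, 1.837]
wrist_force: [0.2, 0.2, 0.2]
grip_width: 56.2
grasp_force: 30.0
```

Run:
```python
from h import *
s=observe();print(s['t'],s['ee_pos'].round(1),np.degrees(s['tcp_rot']).round(1))
im=get_image('wrist');cv2.imwrite('pics/w2.png',cv2.resize(im,(800,600),interpolation=cv2.INTER_CUBIC))
c=get_calibration('wrist')
for yx in ((499.2,281.5),):
    th=np.radians(16.2);R=np.array([[np.cos(th),-np.sin(th)],[np.sin(th),np.cos(th)]])
    for q in((-77,79),(77,79),(77,-79),(-77,-79),(-70,12),(70,12)):print(q,np.round(np.array(proj(c,np.append(R@q+yx,14 if abs(q[1])>20 else 12)))/.64))
```

```text
8.375 [513.8 206.5 108.7] [180.    0.  105.2]
(-77, 79) [246.  -9.]
(77, 79) [577. -15.]
(77, -79) [553. 312.]
(-77, -79) [276. 316.]
(-70, 12) [275. 143.]
(70, 12) [551. 139.]
```

View pics/w2.png

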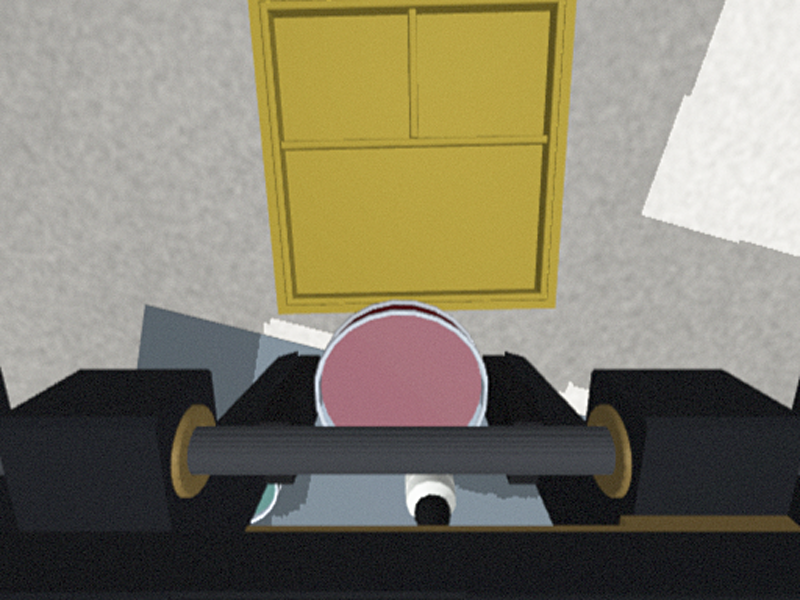

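The wrist view shows the red dish held level at (402,365), with the yellow tray where predicted (near corners (281,313) and (555,308)). Lowering into the long bay.

Request:
arm_command(commands=[[-0.1,0.75,0,0,0,0.15,-1],[-0.1,0.75,0,0,0,0,-1],[-0.1,0.76,0,0,0,0,-1],[0,0,-0.5,0,0,0,-1],[0,0,-0.8,0,0,0,-1]])

```text
t: 9.05
ee_pos: [507.6, 252.2, 81.8]
tcp_rot: [3.141, 0.0, 1.854]
wrist_force: [0.7, 0.7, 0.2]
grip_width: 56.0
grasp_force: 30.0
```

Request:
arm_command(commands=[[0,0,-0.8,0,0,0,-1],[0,0,-0.8,0,0,0,-1],[0,0,-0.8,0,0,0,-1],[0,0,-0.6,0,0,0,-1],[0,0,-0.35,0,0,0,-1]])

```text
t: 9.68
ee_pos: [507.5, 252.1, 14.9]
tcp_rot: [-3.141, -0.0, 1.853]
wrist_force: [-0.4, -0.8, -0.1]
grip_width: 56.2
grasp_force: 30.0
```

Request:
arm_command(commands=[[0,0,-0.2,0,0,0,-1],[0,0,-0.2,0,0,0,-1],[0,0,0,0,0,0,-1],[0,0,0,0,0,0,-1],[0,0,0,0,0,0,-1]])

```text
t: 10.3
ee_pos: [507.7, 252.2, 8.0]
tcp_rot: [3.141, 0.0, 1.854]
wrist_force: [-0.2, 0.4, 0.4]
grip_width: 56.3
grasp_force: 30.0
```

Request:
arm_command(commands=[[0,0,-0.06,0,0,0,-1],[0,0,0,0,0,0,-1],[0,0,0,0,0,0,0.5],[0,0,0,0,0,0,0.5],[0,0,0,0,0,0,0.5]])

```text
t: 10.92
ee_pos: [507.6, 252.2, 6.4]
tcp_rot: [-3.141, -0.0, 1.853]
wrist_force: [-0.2, -0.1, -1.2]
grip_width: 65.9
grasp_force: 0.0
```

Request:
arm_command(commands=[[0,0,0.2,0,0,0,0.5],[0,0,0.5,0,0,0,0.5],[0,0,1,0,0,0,0.5],[0,0,1,0,0,0,0.5],[0,0,1,0,0,0,0.5]])

```text
t: 11.55
ee_pos: [507.7, 252.2, 81.9]
tcp_rot: [3.141, 0.0, 1.854]
wrist_force: [0.2, -0.0, -0.1]
grip_width: 66.3
grasp_force: 0.0
```

Request:
arm_command(commands=[[-0.33,-0.92,1,0,0,-0.24,0.8],[-0.33,-0.92,0,0,0,-0.24,1],[-0.33,-0.92,0,0,0,-0.24,1],[-0.33,-0.92,0,0,0,-0.24,1],[-0.33,-0.92,0,0,0,-0.24,1]])

```text
t: 12.18
ee_pos: [474.5, 159.5, 101.1]
tcp_rot: [3.141, 0.0, 1.727]
wrist_force: [0.3, 0.0, 0.5]
grip_width: 88.0
grasp_force: 0.0
```

Request:
arm_command(commands=[[-0.33,-0.92,0,0,0,-0.24,1],[-0.33,-0.92,0,0,0,-0.24,1],[-0.33,-0.92,0,0,0,-0.24,1],[-0.33,-0.92,0,0,0,-0.24,1],[-0.32,-0.93,0,0,0,-0.24,1]])

```text
t: 12.8
ee_pos: [441.4, 66.9, 100.7]
tcp_rot: [3.141, 0.0, 1.601]
wrist_force: [-0.1, 0.3, 0.1]
grip_width: 88.2
grasp_force: 0.0
```

Request:
arm_command(commands=[[0,0,-1,0,0,0,1],[0,0,-1,0,0,0,1],[0,0,-1,0,0,0,1],[0,0,-0.5,0,0,0,1],[0,0,0,0,0,0,1]])

```text
t: 13.42
ee_pos: [441.6, 67.8, 30.4]
tcp_rot: [-3.141, -0.0, 1.602]
wrist_force: [0.4, 0.1, 0.7]
grip_width: 88.2
grasp_force: 0.0
```

Request:
arm_command(commands=[[0,0,-0.7,0,0,0,1],[0,0,-0.4,0,0,0,1],[0,0,-0.22,0,0,0,1],[0,0,0,0,0,0,1],[0,0,0,0,0,0,1]])

```text
t: 14.05
ee_pos: [442.0, 68.0, 4.3]
tcp_rot: [3.141, 0.0, 1.602]
wrist_force: [0.0, -0.2, 0.7]
grip_width: 88.1
grasp_force: 0.0
```

Request:
arm_command(commands=[[0,0,0,0,0,0,0.3],[0,0,0,0,0,0,0.2],[0,0,0,0,0,0,-0.2],[0,0,0,0,0,0,-1],[0,0,0,0,0,0,-1]])

```text
t: 14.68
ee_pos: [441.8, 68.0, 4.2]
tcp_rot: [3.141, 0.0, 1.602]
wrist_force: [-0.9, 0.0, 0.4]
grip_width: 55.9
grasp_force: 30.0
```

Request:
arm_command(commands=[[0,0,0,0,0,0,-1],[0,0,0,0,0,0,-1],[0,0,0.25,0,0,0,-1],[0,0,0.5,0,0,0,-1],[0,0,0.5,0,0,0,-1]])

```text
t: 15.3
ee_pos: [441.9, 68.0, 30.0]
tcp_rot: [3.141, 0.0, 1.602]
wrist_force: [0.0, -0.9, 0.4]
grip_width: 56.1
grasp_force: 30.0
```

Request:
arm_command(commands=[[0,0,1,0,0,0,-1],[0.26,-0.96,1,0,0,0,-1],[0.26,-0.96,1,0,0,0,-1],[0.26,-0.96,1,0,0,0,-1],[0.26,-0.96,0,0,0,0,-1]])

```text
t: 15.92
ee_pos: [463.4, -9.6, 111.1]
tcp_rot: [3.138, 0.001, 1.602]
wrist_force: [0.8, 0.4, -0.7]
grip_width: 56.2
grasp_force: 30.0
```

Request:
arm_command(commands=[[0.26,-0.96,0,0,0,0,-1],[0.26,-0.96,0,0,0,0,-1],[0.26,-0.96,0,0,0,0,-1],[0.26,-0.96,0,0,0,0,-1],[0.26,-0.96,0,0,0,0,-1]])

```text
t: 16.55
ee_pos: [488.9, -106.1, 109.0]
tcp_rot: [-3.141, -0.0, 1.602]
wrist_force: [-0.6, 0.8, -0.7]
grip_width: 56.4
grasp_force: 30.0
```

Request:
arm_command(commands=[[0.26,-0.96,0,0,0,0,-1],[0.26,-0.96,0,0,0,0,-1],[0.26,-0.96,0,0,0,0,-1],[0.26,-0.96,0,0,0,0,-1],[0.26,-0.96,0,0,0,0,-1]])

```text
t: 17.18
ee_pos: [514.9, -202.1, 109.1]
tcp_rot: [3.142, 0.0, 1.602]
wrist_force: [1.4, 0.5, -0.6]
grip_width: 56.1
grasp_force: 30.0
```

Request:
arm_command(commands=[[0.26,-0.96,0,0,0,0,-1],[0.26,-0.96,0,0,0,0,-1],[0.26,-0.96,0,0,0,0,-1],[0.26,-0.96,0,0,0,0,-1],[0.26,-0.96,0,0,0,0,-1]])

```text
t: 17.8
ee_pos: [540.8, -298.1, 109.0]
tcp_rot: [-3.141, -0.0, 1.602]
wrist_force: [0.0, 0.1, 0.5]
grip_width: 56.1
grasp_force: 30.0
```

Request:
arm_command(commands=[[0.26,-0.96,0,0,0,0,-1],[0.22,-0.96,0,0,0,0,-1],[0,0,0,0,0,0,-1],[0,0,0,0,0,0,-1],[0,0,-0.5,0,0,0,-1]])

```text
t: 18.42
ee_pos: [550.5, -334.9, 99.5]
tcp_rot: [3.141, 0.001, 1.603]
wrist_force: [0.2, -0.4, -0.6]
grip_width: 56.0
grasp_force: 30.0
```

Request:
arm_command(commands=[[0,0,-0.8,0,0,0,-1],[0,0,-0.8,0,0,0,-1],[0,0,-0.8,0,0,0,-1],[0,0,-0.8,0,0,0,-1],[0,0,-0.6,0,0,0,-1]])

```text
t: 19.05
ee_pos: [550.0, -335.1, 21.8]
tcp_rot: [-3.141, -0.001, 1.602]
wrist_force: [0.2, -0.2, -0.5]
grip_width: 56.1
grasp_force: 30.0
```

Request:
arm_command(commands=[[0,0,-0.4,0,0,0,-1],[0,0,-0.2,0,0,0,-1],[0,0,-0.1,0,0,0,-1],[0,0,0,0,0,0,-1],[0,0,0,0,0,0,-1]])

```text
t: 19.68
ee_pos: [550.4, -335.3, 9.5]
tcp_rot: [3.141, 0.0, 1.602]
wrist_force: [-0.2, 0.3, -0.0]
grip_width: 55.8
grasp_force: 30.0
```

Request:
arm_command(commands=[[0,0,-0.06,0,0,0,-1],[0,0,-0.06,0,0,0,-1],[0,0,0,0,0,0,-1],[0,0,0,0,0,0,0.5],[0,0,0,0,0,0,0.5]])

```text
t: 20.3
ee_pos: [550.1, -335.2, 6.5]
tcp_rot: [-3.141, -0.0, 1.602]
wrist_force: [-0.6, -0.2, -0.9]
grip_width: 65.9
grasp_force: 0.0
```

Request:
arm_command(commands=[[0,0,0,0,0,0,0.5],[0,0,0.2,0,0,0,0.5],[0,0,0.8,0,0,0,0.5],[0,0,1,0,0,0,0.5],[0,0,1,0,0,0,0.5]])

```text
t: 20.92
ee_pos: [550.4, -335.5, 68.9]
tcp_rot: [3.141, 0.001, 1.602]
wrist_force: [-0.3, 0.3, 0.2]
grip_width: 66.2
grasp_force: 0.0
```

Request:
arm_command(commands=[[0,0,1,0,0,0,0.7],[0.36,0.96,1,0,0,0,0.7],[0.36,0.96,0,0,0,0,0.7],[0.36,0.96,0,0,0,0,0.7],[0.36,0.96,0,0,0,0,0.7]])

```text
t: 21.55
ee_pos: [579.3, -256.4, 105.9]
tcp_rot: [-3.14, -0.001, 1.603]
wrist_force: [0.4, -0.2, -0.7]
grip_width: 75.1
grasp_force: 0.0
```

Request:
arm_command(commands=[[0.36,0.96,0,0,0,0,0.7],[0.36,0.96,0,0,0,0,0.7],[0.36,0.96,0,0,0,0,0.7],[0.36,0.96,0,0,0,0,0.7],[0.36,0.96,0,0,0,0,0.7]])

```text
t: 22.18
ee_pos: [615.5, -161.2, 106.7]
tcp_rot: [3.142, 0.0, 1.602]
wrist_force: [0.1, 0.7, -0.7]
grip_width: 74.9
grasp_force: 0.0
```

Run:
```python
from h import *
s=observe();print(s['t'],s['ee_pos'].round(1));c=get_calibration('wrist');im=get_image('wrist')
p=proj(c,(652,-65,55));print(p)
B=blob(im,*p);print(np.round(B[:5],1),ray(c,*B[:2],55).round(1))
t=get_image('top');c=get_calibration('top')
for k,p in(('red',(507.8,252,12)),('green',(550.4,-335.5,12))):
    u=proj(c,p);B=blob(t,*u);print(k,ray(c,*B[:2],13).round(1),np.round(B[:5],1))
cv2.imwrite('pics/w3.png',cv2.resize(im,(800,600)))
cv2.imwrite('pics/t3.png',cv2.resize(t,(800,600)))
```

```text
22.175 [ 615.5 -161.2  106.7]
(np.float64(319.8747168608654), np.float64(72.77235667154073))
[ 321.2   70.8   65.    69.  3511. ] [652.7 -63.8  55. ]
red [507.1 251.8  13. ] [141.8 243.1  23.   23.  401. ]
green [ 548.6 -333.8   13. ] [383.2 220.9  23.   23.  424. ]
```

View pics/t3.png

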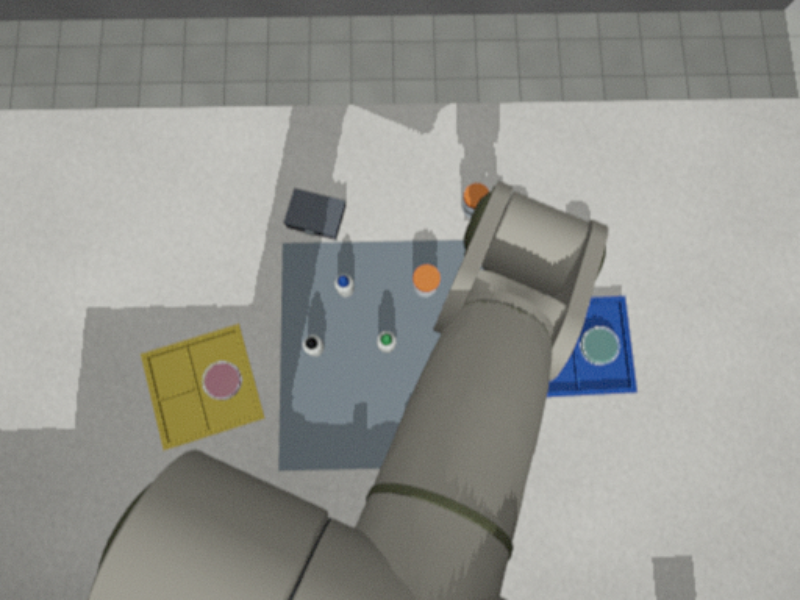

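View pics/w3.png

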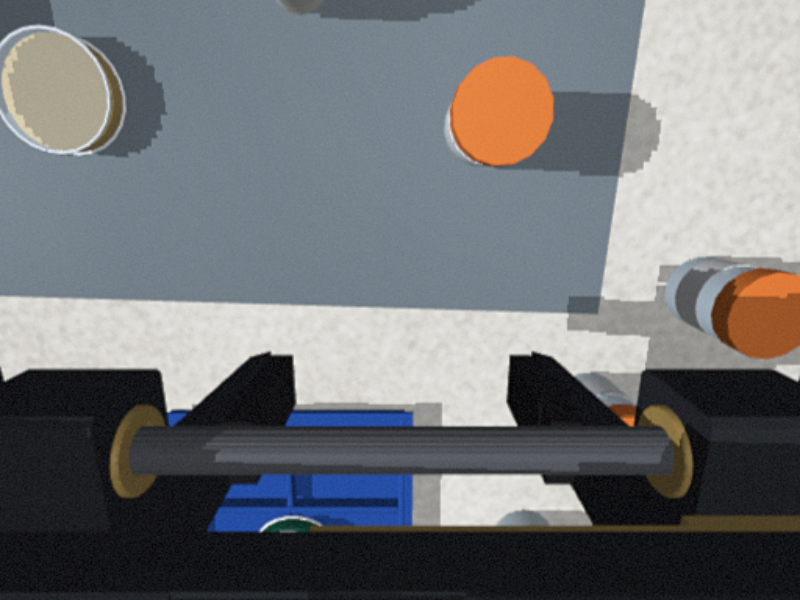

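Both dishes lie flat in their long bays: green at (600,345) and red at (222,380) in the top view. The wrist view shows the target pot's lid at (502,110), at world (652.5,-64.5).

Request:
arm_command(commands=[[0.37,0.97,0,0,0,0,0.7],[0.37,0.97,0,0,0,0,0.7],[0.36,0.97,0,0,0,0,0.7],[0.36,0.97,0,0,0,0,0.7],[0.36,0.96,0,0,0,0,0.7]])

```text
t: 22.9
ee_pos: [651.9, -64.2, 106.7]
tcp_rot: [-3.142, -0.0, 1.602]
wrist_force: [0.4, 0.6, 0.8]
grip_width: 74.9
grasp_force: 0.0
```

Request:
arm_command(commands=[[0,0,0,0,0,0,0.7],[0,0,-0.7,0,0,0,0.7],[0,0,-1,0,0,0,0.7],[0,0,-1,0,0,0,0.7],[0,0,-1,0,0,0,0.7]])

```text
t: 23.52
ee_pos: [651.1, -66.1, 31.1]
tcp_rot: [-3.141, -0.0, 1.602]
wrist_force: [0.8, 0.4, -0.3]
grip_width: 74.9
grasp_force: 0.0
```

Request:
arm_command(commands=[[0,0,-0.6,0,0,0,0.7],[0,0,-0.25,0,0,0,0.7],[0,0,0,0,0,0,0.7],[0,0,0,0,0,0,0.3],[0,0,0,0,0,0,0]])

```text
t: 24.15
ee_pos: [651.7, -65.7, 16.3]
tcp_rot: [3.141, 0.0, 1.602]
wrist_force: [0.2, -0.4, 0.0]
grip_width: 57.4
grasp_force: 0.0
```

Request:
arm_command(commands=[[0,0,0,0,0,0,-0.3],[0,0,0,0,0,0,-1],[0,0,0,0,0,0,-1],[0,0,0,0,0,0,-1],[0,0,0,0,0,0,-1]])

```text
t: 24.78
ee_pos: [651.5, -65.7, 15.8]
tcp_rot: [3.141, 0.0, 1.602]
wrist_force: [0.6, 0.3, 1.3]
grip_width: 39.4
grasp_force: 29.6
```

Request:
arm_command(commands=[[0,0,0.3,0,0,0,-1],[0,0,0.7,0,0,0,-1],[0,0,1,0,0,0,-1],[0,0,1,0,0,0,-1],[0,0,1,0,0,0,-1]])

```text
t: 25.4
ee_pos: [651.6, -65.7, 97.8]
tcp_rot: [3.14, 0.0, 1.602]
wrist_force: [0.5, 0.3, 0.3]
grip_width: 38.9
grasp_force: 29.5
```

Request:
arm_command(commands=[[-0.34,-0.98,0.7,0,0,0,-1],[-0.34,-0.98,0,0,0,0,-1],[-0.34,-0.98,0,0,0,0,-1],[-0.34,-0.98,0,0,0,0,-1],[-0.34,-0.98,0,0,0,0,-1]])

```text
t: 26.02
ee_pos: [616.7, -165.2, 109.2]
tcp_rot: [-3.141, -0.0, 1.602]
wrist_force: [-0.6, -0.3, -0.8]
grip_width: 39.0
grasp_force: 29.5
```

Request:
arm_command(commands=[[-0.34,-0.98,0,0,0,0,-1],[-0.34,-0.98,0,0,0,0,-1],[-0.34,-0.98,0,0,0,0,-1],[-0.34,-0.98,0,0,0,0,-1],[-0.34,-0.98,0,0,0,0,-1]])

```text
t: 26.65
ee_pos: [582.9, -262.9, 109.7]
tcp_rot: [3.142, 0.0, 1.602]
wrist_force: [-0.8, 0.1, -0.4]
grip_width: 39.2
grasp_force: 29.5
```

Request:
arm_command(commands=[[0,0,0,0,0,0,-1],[0,0,-0.5,0,0,0,-1],[0,0,-1,0,0,0,-1],[0,0,-1,0,0,0,-1],[0,0,-0.5,0,0,0,-1]])

```text
t: 27.28
ee_pos: [583.2, -260.5, 48.1]
tcp_rot: [-3.14, -0.001, 1.603]
wrist_force: [0.5, -0.4, -0.7]
grip_width: 39.0
grasp_force: 29.5
```

Request:
arm_command(commands=[[0,-0.12,-0.6,0,0,0,-1],[0,0,-0.5,0,0,0,-1],[0,0,-0.3,0,0,0,-1],[0,0,0,0,0,0,-1],[0,0,0,0,0,0,-1]])

```text
t: 27.9
ee_pos: [583.6, -264.2, 22.2]
tcp_rot: [3.141, 0.0, 1.602]
wrist_force: [0.7, -0.8, 0.5]
grip_width: 39.1
grasp_force: 29.5
```

Request:
arm_command(commands=[[0,0,-0.1,0,0,0,-1],[0,0,-0.05,0,0,0,-1],[0,0,-0.02,0,0,0,-1],[0,0,0,0,0,0,-1],[0,0,0,0,0,0,-1]])

```text
t: 28.52
ee_pos: [583.5, -264.1, 18.7]
tcp_rot: [3.141, 0.0, 1.602]
wrist_force: [-0.6, 0.9, 5.2]
grip_width: 38.6
grasp_force: 30.0
```

The 5 N upward force shows the pot is on the floor. Release and rise, then go for the blue bottle.

Request:
arm_command(commands=[[0,0,0,0,0,0,0.2],[0,0,0,0,0,0,0.4],[0,0,0,0,0,0,0.4],[0,0,0.3,0,0,0,0.4],[0,0,0.7,0,0,0,0.4]])

```text
t: 29.15
ee_pos: [583.2, -263.9, 38.7]
tcp_rot: [-3.141, -0.001, 1.602]
wrist_force: [0.4, -0.9, 0.4]
grip_width: 61.7
grasp_force: 0.0
```

Request:
arm_command(commands=[[0,0,1,0,0,0,0.4],[0,0,1,0,0,0,0.4],[0,0,1,0,0,0,0.3],[0,0,0.5,0,0,0,0.3],[0,0,0,0,0,0,0.3]])

```text
t: 29.78
ee_pos: [583.6, -264.2, 109.4]
tcp_rot: [3.14, 0.001, 1.602]
wrist_force: [-0.7, 0.3, 0.1]
grip_width: 57.2
grasp_force: 0.0
```

Request:
arm_command(commands=[[0.32,1,0,0,0,0,0.2],[0.32,1,0,0,0,0,0.2],[0.32,1,0,0,0,0,0.2],[0.32,1,0,0,0,0,0.2],[0.32,1,0,0,0,0,0.2]])

```text
t: 30.4
ee_pos: [615.8, -162.4, 108.3]
tcp_rot: [-3.141, -0.0, 1.603]
wrist_force: [0.5, 0.1, 1.0]
grip_width: 52.9
grasp_force: 0.0
```

Request:
arm_command(commands=[[0.32,1,0,0,0,0,0.2],[0.32,1,0,0,0,0,0.2],[0.32,1,0,0,0,0,0.2],[0.32,1,0,0,0,0,0.2],[0.32,1,0,0,0,0,0.2]])

```text
t: 31.02
ee_pos: [647.8, -62.7, 108.3]
tcp_rot: [3.142, -0.0, 1.602]
wrist_force: [0.3, 0.1, -0.2]
grip_width: 52.9
grasp_force: 0.0
```

Run:
```python
from h import *
s=observe();print(s['t'],s['ee_pos'].round(1),s['grip_width']);c=get_calibration('wrist');im=get_image('wrist')
for n,q in(('blue',(649,61.5)),('green',(558,-2))):
    for z in (0,42,64):print(n,z,np.round(np.array(proj(c,(*q,z)))/.64))
cv2.imwrite('pics/w4.png',cv2.resize(im,(800,600),interpolation=cv2.INTER_CUBIC))
```

```text
31.025 [647.8 -62.7 108.3] 52.94107734382599
blue 0 [412.  68.]
blue 42 [415.  44.]
blue 64 [417.  27.]
green 0 [242. 190.]
green 42 [210. 192.]
green 64 [188. 193.]
```

View pics/w4.png

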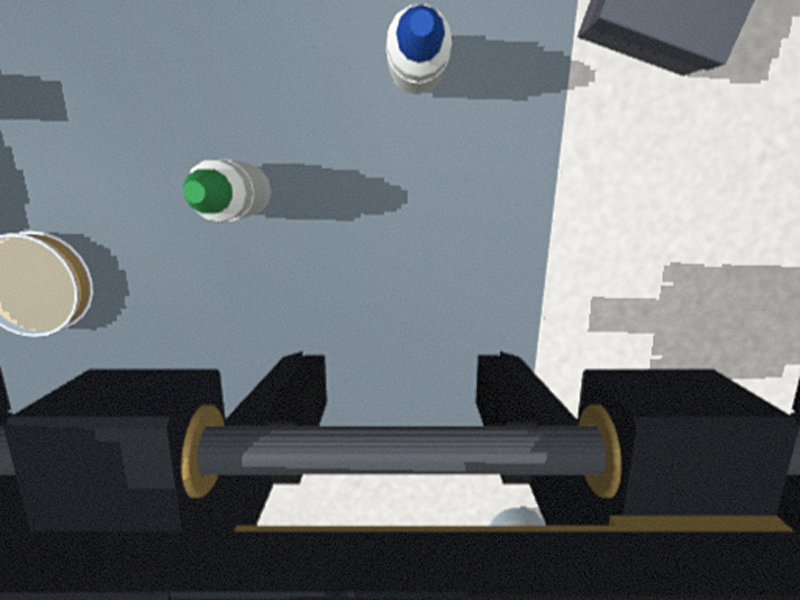

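The wrist view shows the blue cap tip at (421,20) and the green one at (194,191), both about 2 mm off prediction. Refined: blue (651,63), green (560,-1). The slide box is at x>725, clear of the fingers.

Request:
arm_command(commands=[[0.05,0.9,0,0,0,0,0.2],[0.05,0.9,0,0,0,0,0.2],[0.05,0.9,0,0,0,0,0.2],[0,0.9,0,0,0,0,0.2],[0,0.9,0,0,0,0,0.2]])

```text
t: 31.7
ee_pos: [650.3, 27.2, 108.3]
tcp_rot: [-3.142, 0.0, 1.602]
wrist_force: [0.3, -0.1, 0.7]
grip_width: 52.7
grasp_force: 0.0
```

Request:
arm_command(commands=[[0,0.9,0,0,0,0,0.2],[0,0.9,0,0,0,0,0.2],[0,0,0,0,0,0,0.2],[0,0,0,0,0,0,0.2],[0,0,-0.5,0,0,0,0.2]])

```text
t: 32.33
ee_pos: [650.8, 61.3, 98.6]
tcp_rot: [3.14, 0.0, 1.601]
wrist_force: [0.2, -0.2, -0.5]
grip_width: 53.2
grasp_force: 0.0
```

Request:
arm_command(commands=[[0,0.05,-0.8,0,0,0,0.2],[0,0,-1,0,0,0,0.2],[0,0,-1,0,0,0,0.2],[0,0,-0.8,0,0,0,0.2],[0,0,-0.5,0,0,0,0.2]])

```text
t: 32.95
ee_pos: [650.1, 62.9, 15.0]
tcp_rot: [-3.141, -0.0, 1.602]
wrist_force: [0.6, 0.3, 0.0]
grip_width: 52.8
grasp_force: 0.0
```

Request:
arm_command(commands=[[0,0,0,0,0,0,0.2],[0,0,0,0,0,0,0],[0,0,0,0,0,0,-0.2],[0,0,0,0,0,0,-0.4],[0,0,0,0,0,0,-1]])

```text
t: 33.58
ee_pos: [650.6, 62.9, 16.7]
tcp_rot: [3.141, 0.0, 1.602]
wrist_force: [-0.4, 0.4, 1.3]
grip_width: 26.9
grasp_force: 30.0
```

Request:
arm_command(commands=[[0,0,0,0,0,0,-1],[0,0,0,0,0,0,-1],[0,0,0,0,0,0,-1],[0,0,0,0,0,0,-1],[0,0,0.2,0,0,0,-1]])

```text
t: 34.2
ee_pos: [650.0, 63.0, 19.8]
tcp_rot: [-3.14, -0.0, 1.602]
wrist_force: [-0.3, -0.4, 0.2]
grip_width: 27.2
grasp_force: 30.0
```

Request:
arm_command(commands=[[0,0,0.7,0,0,0,-1],[0,0,1,0,0,0,-1],[0,0,1,0,0,0,-1],[0,0,1,0,0,0,-1],[-0.46,0.96,0.8,0,0,0,-1]])

```text
t: 34.83
ee_pos: [641.4, 82.0, 112.2]
tcp_rot: [3.14, 0.0, 1.6]
wrist_force: [0.1, -0.9, -0.7]
grip_width: 27.0
grasp_force: 30.0
```

Request:
arm_command(commands=[[-0.46,0.96,0,0,0,0,-1],[-0.46,0.96,0,0,0,0,-1],[-0.46,0.96,0,0,0,0,-1],[-0.46,0.96,0,0,0,0,-1],[-0.46,0.96,0,0,0,0,-1]])

```text
t: 35.45
ee_pos: [594.4, 179.5, 110.1]
tcp_rot: [-3.141, 0.0, 1.602]
wrist_force: [0.2, 0.2, -0.3]
grip_width: 27.2
grasp_force: 30.0
```

Request:
arm_command(commands=[[-0.46,0.96,0,0,0,0,-1],[-0.46,0.96,0,0,0,0,-1],[-0.46,0.96,0,0,0,0,-1],[-0.46,0.96,0,0,0,0,-1],[-0.46,0.96,0,0,0,0,-1]])

```text
t: 36.08
ee_pos: [548.6, 275.4, 110.3]
tcp_rot: [3.142, 0.0, 1.602]
wrist_force: [1.4, 0.2, 0.1]
grip_width: 27.2
grasp_force: 30.0
```

Request:
arm_command(commands=[[-0.46,0.96,0,0,0,0,-1],[-0.46,0.96,0,0,0,0,-1],[-0.46,0.9,0,0,0,0,-1],[0,0,0,0,0,0,-1],[0,0,0,0,0,0,-1]])

```text
t: 36.7
ee_pos: [521.8, 330.2, 110.3]
tcp_rot: [3.142, 0.0, 1.602]
wrist_force: [0.5, -0.5, -1.3]
grip_width: 26.8
grasp_force: 30.0
```

Down 89 mm to about 21, then finely.

Request:
arm_command(commands=[[0,0,-0.6,0,0,0,-1],[0,0,-1,0,0,0,-1],[0,0,-1,0,0,0,-1],[0,0,-0.8,0,0,0,-1],[0,0,-0.6,0,0,0,-1]])

```text
t: 37.33
ee_pos: [521.6, 330.2, 29.2]
tcp_rot: [-3.141, 0.0, 1.602]
wrist_force: [0.6, 0.6, -0.4]
grip_width: 26.7
grasp_force: 30.0
```

Request:
arm_command(commands=[[0,0,-0.3,0,0,0,-1],[0,0,-0.1,0,0,0,-1],[0,0,0,0,0,0,-1],[0,0,0,0,0,0,-1],[0,0,0,0,0,0,-1]])

```text
t: 37.95
ee_pos: [521.7, 330.6, 22.6]
tcp_rot: [3.141, -0.0, 1.602]
wrist_force: [0.1, -0.2, -1.1]
grip_width: 26.9
grasp_force: 30.0
```

Request:
arm_command(commands=[[0,0,-0.08,0,0,0,-1],[0,0,-0.05,0,0,0,-1],[0,0,-0.04,0,0,0,-1],[0,0,0,0,0,0,-1],[0,0,0,0,0,0,-1]])

```text
t: 38.58
ee_pos: [521.6, 330.6, 19.7]
tcp_rot: [3.141, 0.0, 1.602]
wrist_force: [-3.5, -1.8, 6.8]
grip_width: 27.1
grasp_force: 30.0
```

Contact with the floor (7 N). Release, rise and head for the green bottle (560,-1).

Request:
arm_command(commands=[[0,0,0,0,0,0,-0.2],[0,0,0,0,0,0,0.1],[0,0,0,0,0,0,0.1],[0,0,0.2,0,0,0,0.1],[0,0,0.8,0,0,0,0.1]])

```text
t: 39.2
ee_pos: [521.2, 330.4, 39.0]
tcp_rot: [-3.14, 0.001, 1.602]
wrist_force: [-0.5, 0.8, 1.0]
grip_width: 48.7
grasp_force: 0.0
```

Request:
arm_command(commands=[[0,0,1,0,0,0,0.1],[0,0,1,0,0,0,0.1],[0,0,1,0,0,0,0.2],[0,0,0.6,0,0,0,0.2],[0.1,-1,0,0,0,0,0.2]])

```text
t: 39.83
ee_pos: [523.8, 310.7, 111.9]
tcp_rot: [3.14, -0.001, 1.604]
wrist_force: [0.4, 0.2, -0.4]
grip_width: 52.8
grasp_force: 0.0
```

Request:
arm_command(commands=[[0.12,-1,0,0,0,0,0.2],[0.12,-1,0,0,0,0,0.2],[0.12,-1,0,0,0,0,0.2],[0.12,-1,0,0,0,0,0.2],[0.12,-1,0,0,0,0,0.2]])

```text
t: 40.45
ee_pos: [535.7, 209.1, 110.9]
tcp_rot: [-3.142, 0.0, 1.602]
wrist_force: [-0.4, 1.1, -0.1]
grip_width: 53.0
grasp_force: 0.0
```

Request:
arm_command(commands=[[0.12,-1,0,0,0,0,0.2],[0.12,-1,0,0,0,0,0.2],[0.12,-1,0,0,0,0,0.2],[0.12,-1,0,0,0,0,0.2],[0.12,-1,0,0,0,0,0.2]])

```text
t: 41.08
ee_pos: [547.8, 109.2, 110.9]
tcp_rot: [3.142, -0.0, 1.602]
wrist_force: [-0.4, 0.0, -0.1]
grip_width: 53.0
grasp_force: 0.0
```

Request:
arm_command(commands=[[0.12,-1,0,0,0,0,0.2],[0.12,-1,0,0,0,0,0.2],[0.12,-1,0,0,0,0,0.2],[0.12,-1,0,0,0,0,0.2],[0.12,-1,0,0,0,0,0.2]])

```text
t: 41.7
ee_pos: [559.7, 9.2, 110.9]
tcp_rot: [3.142, -0.0, 1.602]
wrist_force: [-0.1, -0.3, 0.6]
grip_width: 52.9
grasp_force: 0.0
```

Request:
arm_command(commands=[[0,-0.5,0,0,0,0,0.2],[0,0,-0.3,0,0,0,0.2],[0,0,-0.7,0,0,0,0.2],[0,0,-1,0,0,0,0.2],[0,0,-1,0,0,0,0.2]])

```text
t: 42.32
ee_pos: [559.1, 1.3, 49.3]
tcp_rot: [-3.141, -0.0, 1.603]
wrist_force: [0.5, 0.4, 0.7]
grip_width: 53.0
grasp_force: 0.0
```

Request:
arm_command(commands=[[0,0,-1,0,0,0,0.2],[0,0,-0.5,0,0,0,0.2],[0,0,-0.25,0,0,0,0.2],[0,0,0,0,0,0,0.2],[0,0,0,0,0,0,0]])

```text
t: 42.95
ee_pos: [559.9, 0.5, 16.5]
tcp_rot: [3.141, 0.0, 1.602]
wrist_force: [0.5, -0.1, -0.8]
grip_width: 45.3
grasp_force: 0.0
```

Request:
arm_command(commands=[[0,0,0,0,0,0,-0.2],[0,0,0,0,0,0,-0.4],[0,0,0,0,0,0,-1],[0,0,0,0,0,0,-1],[0,0,0,0,0,0,-1]])

```text
t: 43.58
ee_pos: [559.8, 0.5, 16.1]
tcp_rot: [3.141, 0.0, 1.602]
wrist_force: [-1.0, 0.1, 3.0]
grip_width: 27.2
grasp_force: 30.0
```

Request:
arm_command(commands=[[0,0,0.3,0,0,0,-1],[0,0,1,0,0,0,-1],[0,0,1,0,0,0,-1],[0,0,1,0,0,0,-1],[0,0,1,0,0,0,-1]])

```text
t: 44.2
ee_pos: [559.4, 0.6, 102.7]
tcp_rot: [-3.141, -0.0, 1.602]
wrist_force: [0.9, -1.4, -0.3]
grip_width: 27.1
grasp_force: 30.0
```

Request:
arm_command(commands=[[-0.33,0.97,0.5,0,0,0,-1],[-0.33,0.97,0,0,0,0,-1],[-0.33,0.97,0,0,0,0,-1],[-0.33,0.97,0,0,0,0,-1],[-0.33,0.97,0,0,0,0,-1]])

```text
t: 44.82
ee_pos: [525.9, 99.1, 111.6]
tcp_rot: [-3.141, -0.0, 1.603]
wrist_force: [0.2, -0.3, -0.7]
grip_width: 27.0
grasp_force: 30.0
```

Request:
arm_command(commands=[[-0.33,0.97,0,0,0,0,-1],[-0.33,0.97,0,0,0,0,-1],[-0.33,0.97,0,0,0,0,-1],[-0.33,0.97,0,0,0,0,-1],[-0.33,0.97,0,0,0,0,-1]])

```text
t: 45.45
ee_pos: [493.0, 195.8, 111.9]
tcp_rot: [3.142, 0.0, 1.602]
wrist_force: [0.2, 0.1, 1.0]
grip_width: 26.9
grasp_force: 30.0
```

Request:
arm_command(commands=[[-0.33,0.97,0,0,0,0,-1],[-0.33,0.97,0,0,0,0,-1],[-0.33,0.97,0,0,0,0,-1],[-0.33,0.97,0,0,0,0,-1],[-0.33,0.97,0,0,0,0,-1]])

```text
t: 46.08
ee_pos: [459.9, 292.8, 111.8]
tcp_rot: [-3.142, 0.0, 1.602]
wrist_force: [-0.1, 1.1, 0.0]
grip_width: 27.2
grasp_force: 30.0
```

Request:
arm_command(commands=[[-0.33,0.97,0,0,0,0,-1],[0,0,0,0,0,0,-1],[0,0,0,0,0,0,-1],[0,0,0,0,0,0,-1],[0,0,-0.5,0,0,0,-1]])

```text
t: 46.7
ee_pos: [454.6, 310.7, 102.1]
tcp_rot: [3.14, -0.001, 1.601]
wrist_force: [0.7, 0.2, 0.5]
grip_width: 26.9
grasp_force: 30.0
```

Down 79 mm to about 22, then finely.

Request:
arm_command(commands=[[0,0,-0.8,0,0,0,-1],[0,0,-1,0,0,0,-1],[0,0,-1,0,0,0,-1],[0,0,-0.6,0,0,0,-1],[0,0,-0.4,0,0,0,-1]])

```text
t: 47.32
ee_pos: [453.8, 310.8, 25.0]
tcp_rot: [-3.141, 0.0, 1.602]
wrist_force: [0.2, -0.5, -0.4]
grip_width: 27.0
grasp_force: 30.0
```

Request:
arm_command(commands=[[0,0,-0.1,0,0,0,-1],[0,0,-0.05,0,0,0,-1],[0,0,0,0,0,0,-1],[0,0,0,0,0,0,-1],[0,0,0,0,0,0,-1]])

```text
t: 47.95
ee_pos: [454.1, 311.0, 23.1]
tcp_rot: [3.141, -0.0, 1.602]
wrist_force: [-0.2, -0.2, -1.0]
grip_width: 27.3
grasp_force: 30.0
```

Request:
arm_command(commands=[[0,0,-0.08,0,0,0,-1],[0,0,-0.06,0,0,0,-1],[0,0,-0.05,0,0,0,-1],[0,0,0,0,0,0,-1],[0,0,0,0,0,0,-1]])

```text
t: 48.58
ee_pos: [454.0, 311.0, 19.2]
tcp_rot: [3.141, -0.0, 1.602]
wrist_force: [0.2, 0.5, 0.9]
grip_width: 27.2
grasp_force: 30.0
```

Request:
arm_command(commands=[[0,0,-0.03,0,0,0,-1],[0,0,0,0,0,0,-1],[0,0,0,0,0,0,-0.2],[0,0,0,0,0,0,0.1],[0,0,0,0,0,0,0.1]])

```text
t: 49.2
ee_pos: [454.0, 310.9, 18.4]
tcp_rot: [-3.141, 0.0, 1.602]
wrist_force: [-0.6, -0.3, -0.5]
grip_width: 48.1
grasp_force: 0.0
```

Request:
arm_command(commands=[[0,0,0.2,0,0,0,0.1],[0,0,0.8,0,0,0,0.1],[0,0,1,0,0,0,0.1],[0,0,1,0,0,0,0.1],[0,0,1,0,0,0,0.1]])

```text
t: 49.82
ee_pos: [454.1, 311.0, 100.4]
tcp_rot: [3.14, -0.0, 1.602]
wrist_force: [-0.8, -0.0, -0.3]
grip_width: 48.6
grasp_force: 0.0
```

Request:
arm_command(commands=[[-0.2,-1,1,0,0,0,0.1],[-0.2,-1,1,0,0,0,0.1],[-0.2,-1,1,0,0,0,0.1],[-0.2,-1,1,0,0,0,0.1],[-0.2,-1,1,0,0,0,0.1]])

```text
t: 50.45
ee_pos: [433.8, 210.3, 200.3]
tcp_rot: [3.14, -0.0, 1.602]
wrist_force: [-0.4, 0.1, 0.5]
grip_width: 48.3
grasp_force: 0.0
```

Request:
arm_command(commands=[[-0.2,-1,0,0,0,0,0.1],[-0.2,-1,0,0,0,0,0.1],[-0.2,-1,0,0,0,0,0.1],[0,-1,0,0,0,0,0.1],[0,0,0,0,0,0,0.1]])

```text
t: 51.08
ee_pos: [422.1, 130.4, 199.5]
tcp_rot: [3.14, 0.0, 1.6]
wrist_force: [-0.8, 0.0, 0.6]
grip_width: 48.6
grasp_force: 0.0
```

Run:
```python
from h import *
print(observe()['t'],observe()['ee_pos'].round(1))
t=get_image('top');c=get_calibration('top');s=get_image('scene')
def loc(tr,th,p):
    th=np.radians(th);d=p[:2]-np.array(tr);return (np.array([[np.cos(th),np.sin(th)],[-np.sin(th),np.cos(th)]])@d).round(1)
for k,p,z,tr,th in(('red',(507.8,252),13,(499.2,281.5),16.2),('bcap',(521.5,330.6),61,(499.2,281.5),16.2),('gcap',(454,311),61,(499.2,281.5),16.2),('green',(550.4,-335.5),13,(549.4,-304.8),1.7),('pot',(583.5,-263),58,(549.4,-304.8),1.7)):
    u=proj(c,(*p,z));B=blob(t,*u);print(k,loc(tr,th,ray(c,*B[:2],z)),np.round(B[:5],1))
a=cv2.resize(t,(800,600),interpolation=cv2.INTER_CUBIC);cv2.imwrite('pics/t5.png',a)
b=np.hstack([cv2.resize(x,(400,300),interpolation=cv2.INTER_CUBIC) for x in(s[125:230,95:235],s[145:250,355:495])])
cv2.imwrite('pics/s5.png',b)
```

```text
51.075 [422.1 130.4 199.5]
red [ -0.8 -25.4] [139.6 243.8  20.   22.  290. ]
bcap [33.9 38.4] [102.8 236.3   7.    6.   32. ]
gcap [ 103.9 -214.9] [  201.1   175.7   512.    384.  93210. ]
green [ -1.5 -28.9] [383.2 220.8  24.   24.  441. ]
pot [33.8 41.8] [357.8 205.   17.   17.  223. ]
```

View pics/t5.png

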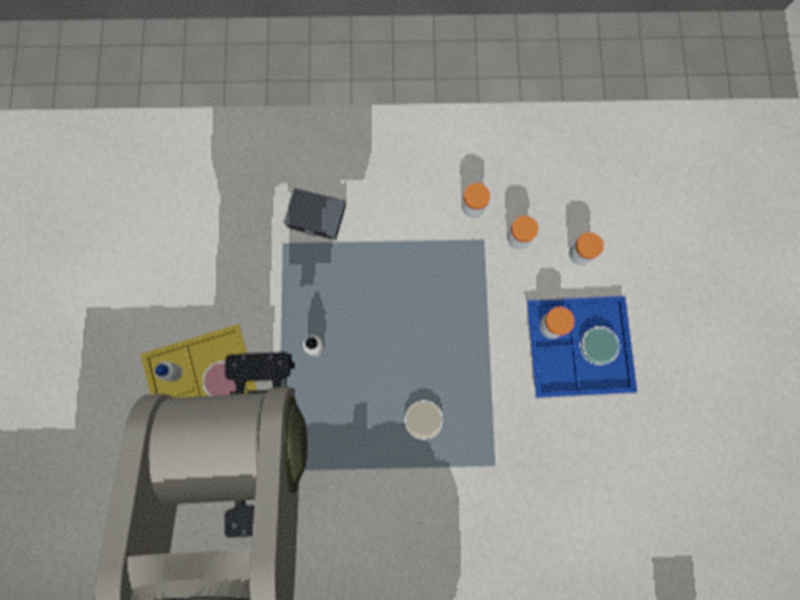

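View pics/s5.png

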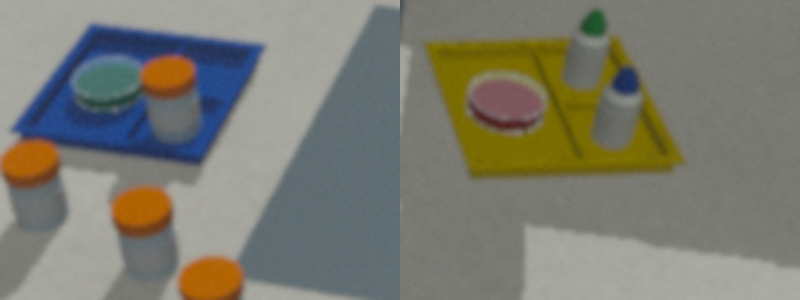

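The scene crop shows the green dish (108,83) and pot (170,100) in the blue tray, and the red dish (507,100), green bottle (588,50) and blue bottle (620,108) in the yellow tray. All are flat or upright and inside their bays. The top view shows the cream dish, black bottle and slide box unmoved.

```bash
python3 -c "
from bench import *
print(job_done())"
```

```text
the job is handed in; nothing more can be done
None
```

Both kits are made up and the job is handed in at about 51 s of the 128 s allowed; the last pictures show all five items in their bays and the three spares unmoved, but the hand-in call returned no verdict.

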